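Size an unmarked plug in the step gauge

TASK

Find the size of the steel plug that stands on the rubber mat: holding it upright by its stem, try its foot in the step gauge, starting at the narrowest step (one dot) and going up one step at a time without skipping any, until it drops in; leave it standing there, fully home on the channel floor. Then slide the pointer along its rail to the middle of that step and let go. Leave the two spare plugs, the jar and the tape roll where they are.

Things in the scene. Friction and masses are not known exactly. Their poses are not given: they have to be found in the camera images.
- plug_a_grip (a point): steel plug, 48 mm tall: round foot disc 12 mm thick, bottom edge chamfered 1.5 mm, under a round stem 22 mm in diameter, 36 mm tall. Foot diameters of the three plugs: 33, 41, 49 mm; which has which is not told. Up to 0.41 kg. Point on the axis 36 mm above the underside (where to grip the stem), z up. The plug on the rubber mat is to be gauged, the other two are spares
- plug_b_grip (a point): steel plug, 48 mm tall: round foot disc 12 mm thick, bottom edge chamfered 1.5 mm, under a round stem 22 mm in diameter, 36 mm tall. Foot diameters of the three plugs: 33, 41, 49 mm; which has which is not told. Up to 0.41 kg. Point on the axis 36 mm above the underside (where to grip the stem), z up. The plug on the rubber mat is to be gauged, the other two are spares
- plug_c_grip (a point): steel plug, 48 mm tall: round foot disc 12 mm thick, bottom edge chamfered 1.5 mm, under a round stem 22 mm in diameter, 36 mm tall. Foot diameters of the three plugs: 33, 41, 49 mm; which has which is not told. Up to 0.41 kg. Point on the axis 36 mm above the underside (where to grip the stem), z up. The plug on the rubber mat is to be gauged, the other two are spares
- work_mat: black rubber mat 110 x 110 mm, 4 mm thick, fixed; origin at the centre of its underside. The plug to gauge stands upright on it
- spares_board: plywood board 170 x 90 mm, 4 mm thick, fixed; origin at the centre of its underside. The two spare plugs stand upright on it
- gauge: fixed step gauge 156 x 260 mm; origin on the table under the channel's middle; y along the channel, x across it (away from the robot), z up. Straight channel on x = 0, open on top, square edges, ends closed, in an aluminium block (x -46 to 46 mm), top face at z = 20 mm, floor at z = 6 mm. It widens along +y in four steps, each 62 mm long. Pointer rail along y at x = -90 mm
- step1 (a point): middle of step one (one dot) of the gauge, on the channel floor, 14 mm below the top face; 28 mm wide, at gauge y = -93 mm: too narrow for every plug, which rests on the top face
- step2 (a point): middle of step two (two dots), on the floor; 36 mm wide, gauge y = -31 mm. A plug enters the first step that is wider than its foot with 3 mm to spare, and rests on the top face of any narrower one
- step3 (a point): middle of step three (three dots), on the floor; 44 mm wide, gauge y = 31 mm
- step4 (a point): middle of step four (four dots), on the floor; 52 mm wide, gauge y = 93 mm
- pointer (a joint): the pointer's gauge y in m: -0.093, -0.031, 0.031, 0.093 stand opposite the middles of steps one to four; travel -0.115 to 0.115. It slides against about 1.5 N of friction plus light damping and stays where it is left. It starts near step one
- pointer_grip (a point): middle of the pointer's black fin, 12 mm thick along the rail (gauge y), 24 mm across it (gauge x), 36 mm tall; this point is 40 mm above the table, the fin runs from 20 to 56 mm, on a sled 24 mm long and 30 mm wide; pinch the fin's 12 mm thickness and slide it, or push it
- jar: grey plastic jar with white cap, 64 mm in diameter, 85 mm tall, loose; origin at its underside; leave alone
- tape_roll: cardboard-brown tape roll, 90 mm in diameter, 24 mm tall, loose, lying flat; origin at its underside; leave alone
Things that resemble listed ones, but are neither listed nor needed, are in the scene too. What is shaped like the part that bears plug_c_grip but yellow is not meant. Leave any blue look-alike of the part that bears plug_b_grip alone.

How it is judged:
By the outcome, as a careful person would: the job done as asked, in the order asked, and still so for the second after the job is handed in, with the robot touching nothing.
It also fails if it takes over 64 s, if anything falls off the work surface, if the arm or the gripper's body presses on something with over 40 N, if the wrist force passes 120 N, or if a joint passes its speed limit or range.

ROBOT

A 6-joint arm with a two-finger parallel gripper is mounted at the origin on the work surface. World frame = base frame: x ahead of the robot, y to its left, z up, the work surface at z = 0. Lengths are in mm, angles in rad, forces in N, time in s.
With the tool pointing down it reaches from about 150 to 775 mm from the base axis. Payload 6.1 kg.
Tool frame: the origin (TCP) lies between the finger pads; the fingertips stand 22 mm ahead of it and the grasp point (between the pads) lies 3 mm ahead of it; z points along the fingers, y is the direction in which the jaws open and shut (so a half turn about z gives the same grasp; the last joint's range is limited). The gripper opens to 85 mm and grips with 20 to 120 N. Pads are 22 mm wide; open, the fingers measure 114 mm over their backs; the gripper's body (76 mm by 85 mm) begins 54 mm behind the grasp point. The pads swing forward as they close: fully open they stand 13 mm farther back than shut.
Start: joints at [-1.131, 0.126, -0.04, 1.405, 0, 1.571], TCP at [223.515, -475.026, 253.295] pointing down, gripper open.
Joint ranges: [-2.72, 2.72], [-0.95, 1.95], [-1.27, 1.35], [-1.78, 2.02], [-1.46, 1.47], [-3.14, 3.14]. Speed limits (rad/s): [2.39, 2.39, 3.01, 3.14, 3.14, 3.14].

INTERFACE

Orientations are given as a unit quaternion [w, x, y, z].
In Python, from cell import * gives the robot as it stands.
- The arm moves only by the shell command python3 -m creep 'ROWS' [FORCE]. ROWS is JSON, a list of rows, each a list of 7 numbers: the shift along the tool's x, y, z in mm, then the turn, a rotation vector about the tool's x, y, z in rad, then the gripper's target within -1 to 1 (shut at 1, half-way at 0, fully open at -1). In form: [[tx, ty, tz, ax, ay, az, fingers], ...]. A call has exactly 5 rows; each row shifts and turns the pose as measured when the row begins, along the tool's axes as they then stand; what a row does not reach is not made up. A row lasts 1/12 s, in which the tool goes at most 41.7 mm and 7.16 degrees, less where a joint would pass 70% of its speed; a pose out of reach is approached as far as the arm can. A call is refused whole if a number of a shift passes 41.7 or a number of a turn 0.125, either way. A call with a gripper value outside its range is refused whole. The fingers move at their own pace and stop on an object; FORCE is the grip in N (left out, the last holds). Time passes only in rows, so rows that do not move let the fingers close, or fill a call up. It gives the time, the measured TCP pose, the force and the opening at its end, in the units of the state.
- state(): the state, without advancing time (a new reading comes with each control period).
- grab_frame(name): name is "side" or "top"; returns (picture, depth): 480x640x3 uint8, red, green, blue; 480x640 float32, mm along the optical axis (not along the pixel's ray), 0 where there is no reading.
- calibration(name): a dict with "camera_matrix" (3x3 intrinsics, pixels), "extrinsics" (4x4, takes a point from world to camera coordinates). Camera axes: x right, y up, looking along -z (the intrinsics and any distortion apply to the point x, -y, -z); pixel columns grow to the right and rows downward; lengths in mm; the calibration is good to about 2 mm. A picture is of the moment at which its call begins. calibration takes no time and is no camera call.
- job_done(): hands the job in, once; it reports no verdict.
The state is a dict: "t": time; "qpos": joint angles; "joint_vel": joint speeds; "tau": joint torques, N m; "tcp_pos": TCP position; "tool_rot": TCP orientation; "contact_force": force on the tool from outside, world axes, zero at the start; "ft_torque": the same for the moment, N m; "grip_width": finger opening in mm.
Only numpy, scipy, OpenCV 4.12 (cv2) and the standard library are available. Lean on these libraries where they do the work, as an engineer would, in place of code of your own. Each camera call takes 0.05 s, during which the arm holds its last target.

## Working session

There is one attempt and no reset: what is moved stays moved. The work goes in short steps, Python scripts to look and compute and a shell command to move; the robot and the scene stay as the last step left them, time stands still between calls to the robot, and variables do not carry over. Pictures are saved under pics/ and viewed, and the job is handed in when it is done.

```bash
ls; mkdir -p pics; cat > h.py <<'E'
from cell import *
import numpy as np, cv2
def snap(n,tag):
    p,d=grab_frame(n); cv2.imwrite(f'pics/{tag}.png',cv2.cvtColor(p,cv2.COLOR_RGB2BGR)); np.save(f'pics/{tag}.npy',d); return p,d
def w(n,u,v,d):
    c=calibration(n);K=np.array(c['camera_matrix']);E=np.array(c['extrinsics'])
    x=(u-K[0,2])/K[0,0]*d;y=(v-K[1,2])/K[1,1]*d
    return (np.linalg.inv(E)@[x,-y,-d,1])[:3]
def wz(n,u,v,z):
    c=calibration(n);E=np.linalg.inv(np.array(c['extrinsics']));o=E[:3,3];p=w(n,u,v,1000.)
    s=(z-o[2])/(p[2]-o[2]);return o+s*(p-o)
def px(n,P):
    c=calibration(n);K=np.array(c['camera_matrix']);E=np.array(c['extrinsics']);q=E@np.r_[P,1]
    return K[0,0]*q[0]/-q[2]+K[0,2],K[1,1]*-q[1]/-q[2]+K[1,2]
def crop(tag,out,u0,v0,u1,v1,f):
    i=cv2.imread(f'pics/{tag}.png')[v0:v1,u0:u1];cv2.imwrite(f'pics/{out}.png',cv2.resize(i,None,fx=f,fy=f,interpolation=cv2.INTER_CUBIC))
E
python3 - <<'E'
from h import *
s=state();print(s)
snap('top','t0');snap('side','s0')
print(calibration('top'),calibration('side'))
E
```

```text
pics
{'t': 0.0, 'qpos': array([-1.13102492e+00,  1.26405246e-01, -4.06174511e-02,  1.40542495e+00,
        1.46779534e-06,  1.57078254e+00]), 'joint_vel': array([-0.00085662, -0.00070555,  0.00115332, -0.00047967,  0.00091319,
       -0.00062146]), 'tau': array([ 1.48166475e-05, -4.35920119e+01,  3.52919698e+01,  1.74696796e-02,
       -1.51957752e-04,  1.11254813e-06]), 'tcp_pos': array([ 223.346152  , -474.6973256 ,  252.51089369]), 'tool_rot': array([-8.05941075e-04,  9.75920550e-01,  2.18124732e-01, -1.79369520e-04]), 'contact_force': array([-0.41674534,  0.37081104,  0.65890601]), 'ft_torque': array([ 0.01179213, -0.01727746,  0.05208266]), 'grip_width': 85.37424469219795}
{'camera_matrix': array([[512.19637752,   0.        , 316.63217166],
       [  0.        , 512.19637752, 237.04476503],
       [  0.        ,   0.        ,   1.        ]]), 'extrinsics': array([[-4.89046813e-03, -9.99653231e-01, -2.58747300e-02,
         7.34244146e+00],
       [ 9.87657582e-01, -8.87939071e-03,  1.56376653e-01,
        -4.91919956e+02],
       [-1.56552179e-01, -2.47906182e-02,  9.87358517e-01,
        -1.02175351e+03],
       [ 0.00000000e+00,  0.00000000e+00,  0.00000000e+00,
         1.00000000e+00]])} {'camera_matrix': array([[447.21918889,   0.        , 312.29021573],
       [  0.        , 447.21918889, 243.26510159],
       [  0.        ,   0.        ,   1.        ]]), 'extrinsics': array([[-8.63921829e-01, -5.03516009e-01,  1.05215437e-02,
         4.31055108e+02],
       [ 3.86993101e-01, -6.50334911e-01,  6.53682525e-01,
        -2.36632058e+02],
       [-3.22297089e-01,  5.68802367e-01,  7.56695747e-01,
        -9.23831996e+02],
       [ 0.00000000e+00,  0.00000000e+00,  0.00000000e+00,
         1.00000000e+00]])}
```

View pics/t0.png

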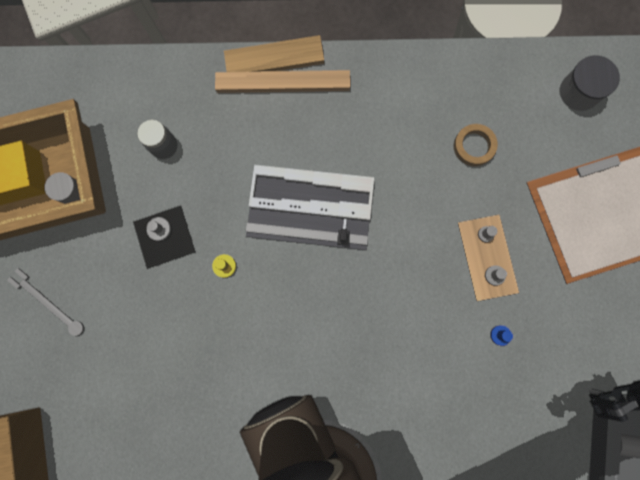

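View pics/s0.png

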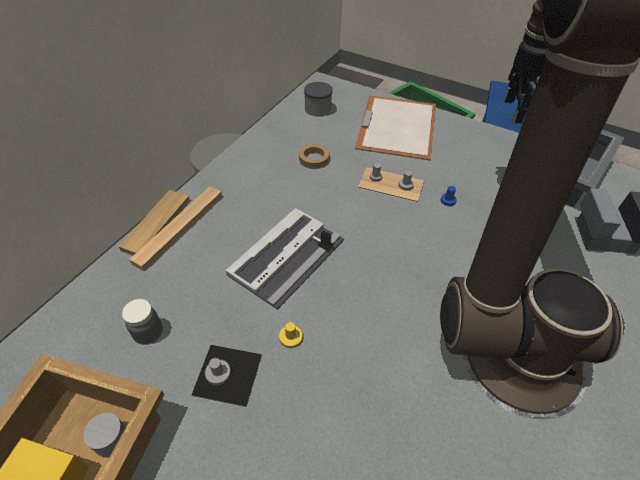

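The steel plug on the black mat is at top (158,229) and side (216,369). The look-alikes are yellow at (224,266), blue at (502,335), and the spares on plywood at (488,233) and (497,276). The grey one on the mat is the one meant. I'll confirm it in crops and measure.

```bash
python3 - <<'E'
from h import *
crop('t0','c1',125,195,205,275,8)
crop('t0','c2',240,155,380,255,5.7)
d=np.load('pics/t0.npy')
for (u,v) in [(158,229),(344,236),(190,255),(310,183)]:
    print(u,v,d[v,u],w('top',u,v,d[v,u]).round(1))
E
```

```text
158 229 1072.2396 [512.  336.   38.5]
344 236 1041.8365 [490.9 -52.2  56.2]
190 255 1100.2744 [461.4 277.2   0.6]
310 183 1111.7852 [615.9  18.6   6.9]
```

View pics/c1.png

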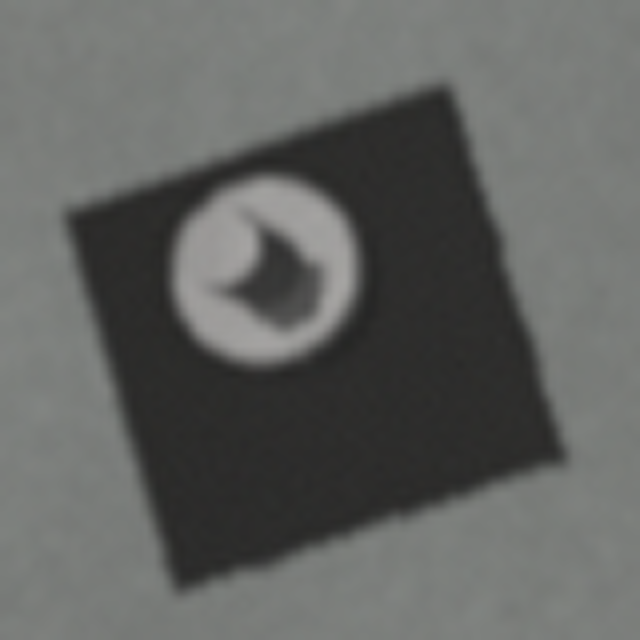

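View pics/c2.png

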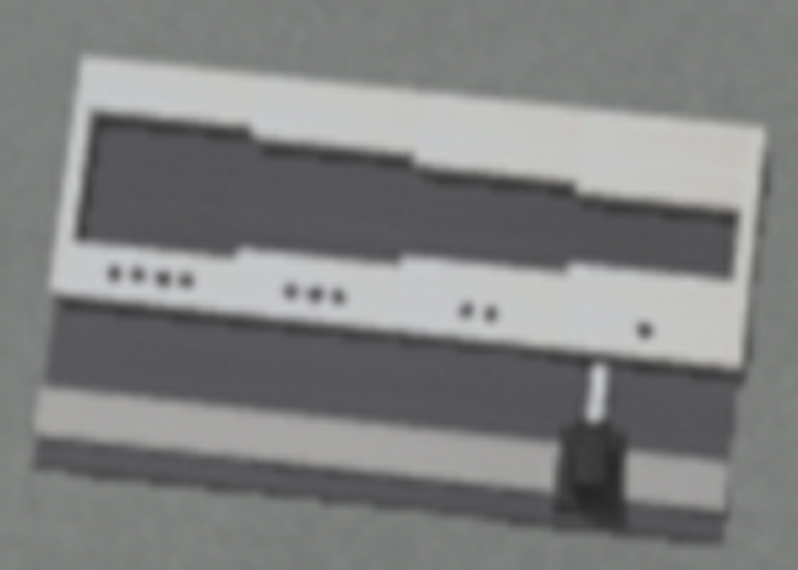

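Confirmed: the grey foot disc spans about 24 px, roughly 49 mm. The gauge shows its dots from one (right) to four (left). Now I'll fit the poses.

```bash
cat > g.py <<'E'
from h import *
from scipy.optimize import least_squares
def f(c): return 240+(c[0]+.5)/5.7-.5,155+(c[1]+.5)/5.7-.5
obs=[((82,55),(46,130)),((767,127),(46,-130)),((740,370),(-46,-130)),((50,293),(-46,130))]
W=np.array([wz('top',*f(c),20)[:2] for c,_ in obs]);G=np.array([g for _,g in obs],float)
def T(p,g): c,s=np.cos(p[2]),np.sin(p[2]);return np.array([p[0]+c*g[0]-s*g[1],p[1]+s*g[0]+c*g[1]])
r=least_squares(lambda p:np.concatenate([T(p,g)-q for g,q in zip(G,W)]),[590,0,0])
GP=r.x
E
python3 - <<'E'
from g import *
print(GP,r.fun.round(1))
# check channel corners
for c in [(93,112),(740,212),(733,278),(78,240)]:
    q=wz('top',*f(c),20)[:2]-GP[:2];cs,sn=np.cos(GP[2]),np.sin(GP[2]);print((cs*q[0]+sn*q[1]).round(1),(-sn*q[0]+cs*q[1]).round(1))
for i,y in enumerate([-93,-31,31,93]):print('step',i+1,T(GP,(0,y)).round(1))
for c in [(595,455)]:
  q=wz('top',*f(c),56)[:2];print('fin',q)
  q=q-GP[:2];print((cs*q[0]+sn*q[1]).round(1),(-sn*q[0]+cs*q[1]).round(1))
a=lambda c:(125+(c[0]+.5)/8-.5,195+(c[1]+.5)/8-.5)
print('foot',wz('top',*a((266,270)),16),'stem',wz('top',*a((224,245)),52))
crop('s0','c3',180,330,260,410,8)
crop('s0','c4',215,195,355,315,5.7)
E
```

```text
[ 5.93702610e+02  1.55905092e+01 -1.22053586e-01] [-0.4 -0.2 -0.8  0.4  0.7 -0.5  0.5  0.3]
24.7 123.1
13.1 -123.5
-12.4 -123.5
-25.1 122.0
step 1 [582.4 -76.7]
step 2 [589.9 -15.2]
step 3 [597.5  46.4]
step 4 [605.  107.9]
fin [494.15669587 -52.19244672]
-90.6 -79.4
foot [517.53896742 344.20811031  16.        ] stem [517.76376285 343.12079221  52.        ]
```

View pics/c3.png

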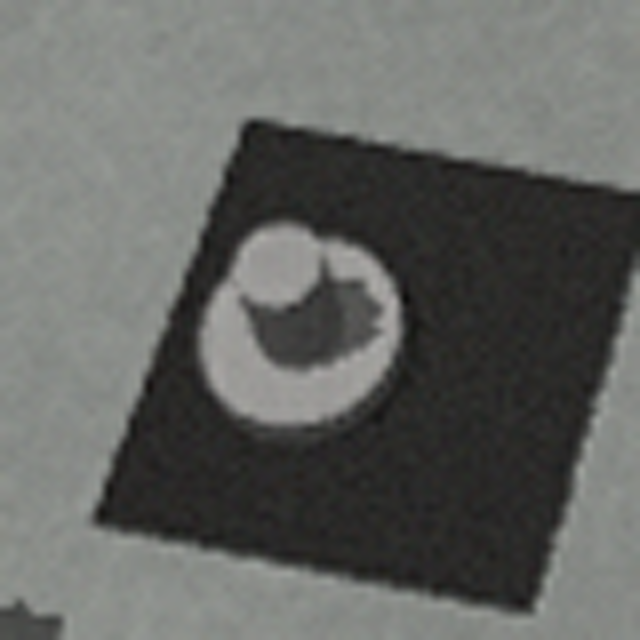

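View pics/c4.png

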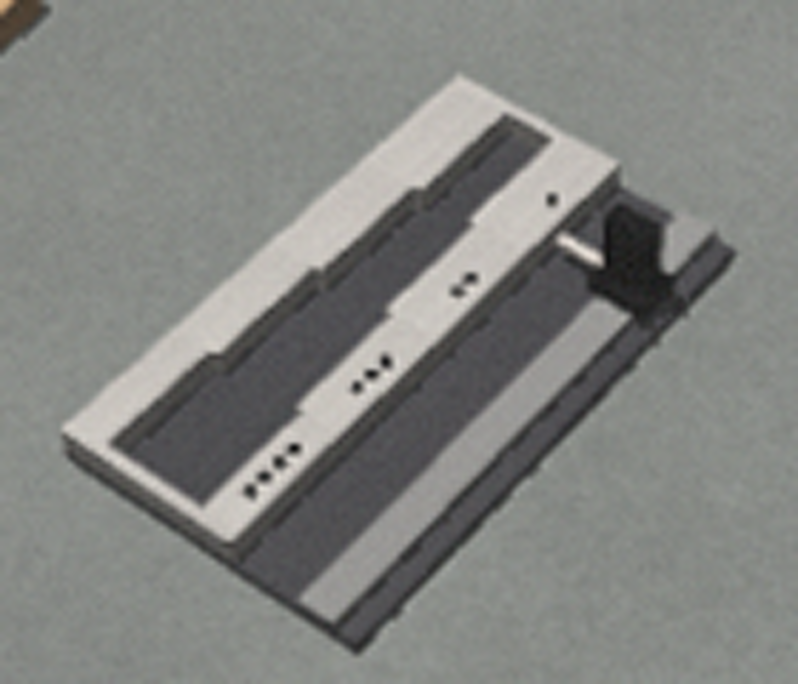

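```bash
python3 - <<'E'
from g import *
b=lambda c:(180+(c[0]+.5)/8-.5,330+(c[1]+.5)/8-.5)
print('foot',wz('side',*b((302,332)),16),'stem',wz('side',*b((276,264)),52))
fs=lambda c:(215+(c[0]+.5)/5.7-.5,195+(c[1]+.5)/5.7-.5)
W=np.array([wz('side',*fs(c),20)[:2] for c in [(460,75),(618,165),(230,545),(65,432)]]);
G=np.array([(46,-130),(-46,-130),(-46,130),(46,130)])
r=least_squares(lambda p:np.concatenate([T(p,g)-q for g,q in zip(G,W)]),[590,0,0]);print(r.x,r.fun.round(1))
s=state();print(s['qpos'])
from scipy.spatial.transform import Rotation as R
q=s['tool_rot'];print(R.from_quat(q,scalar_first=True).as_matrix().round(3))
E
```

```text
foot [514.39096303 345.44315729  16.        ] stem [515.39929815 345.44042906  52.        ]
[ 5.89756046e+02  1.66322270e+01 -1.18203543e-01] [ 0.1  0.6 -0.6 -1.  -0.5 -0.2  1.   0.6]
[-1.13103855e+00  1.26332762e-01 -4.05265073e-02  1.40541332e+00
  1.15814463e-05  1.57081546e+00]
[[ 0.905  0.426 -0.001]
 [ 0.426 -0.905  0.001]
 [ 0.    -0.001 -1.   ]]
```

The two cameras differ by about 3 mm in world x, but their gauge-minus-plug vectors agree to within 1 mm. I'll first turn the tool so the jaws open across the channel, moving along -tool y... only turning for now.

```bash
cat > to.py <<'E'
import sys
from h import *
from scipy.spatial.transform import Rotation as R
# usage: to.py x y z [yawdeg of tool x]
def rep(x,y,z,yaw=83.1):
    s=state();M=R.from_quat(s['tool_rot'],scalar_first=True)
    d=M.inv().apply(np.array([x,y,z])-s['tcp_pos'])
    a=np.deg2rad(yaw);X=np.array([np.cos(a),np.sin(a),0]);Z=np.array([0,0,-1.]);Y=np.cross(Z,X)
    t=(M.inv()*R.from_matrix(np.c_[X,Y,Z])).as_rotvec()
    print('t',round(s['t'],2),'tcp',s['tcp_pos'].round(1),'tool d',d.round(1),'turn',t.round(3),'F',s['contact_force'].round(1),'w',round(s['grip_width'],1),'q',s['qpos'].round(2))
if __name__=='__main__': rep(*map(float,sys.argv[1:]))
E
python3 -m creep '[[0,0,0,0,0,-0.125,-1],[0,0,0,0,0,-0.125,-1],[0,0,0,0,0,-0.125,-1],[0,0,0,0,0,-0.125,-1],[0,0,0,0,0,-0.125,-1]]' 40
python3 to.py 516 344.5 140
```

```text
t: 0.52
tcp_pos: [222.9, -473.7, 250.2]
tool_rot: [-0.003, 0.86, 0.51, 0.0]
contact_force: [0.1, -0.5, -0.4]
grip_width: 85.2
t 0.52 tcp [ 222.9 -473.7  250.2] tool d [ 858.2 -134.4  114. ] turn [-0.004 -0.005 -0.379] F [ 0.1 -0.5 -0.4] w 85.2 q [-1.13  0.13 -0.04  1.41 -0.    0.94]
```

```bash

python3 -m creep '[[0,0,0,0,0,-0.125,-1],[0,0,0,0,0,-0.125,-1],[0,0,0,0,0,-0.125,-1],[40,0,0,0,0,0,-1],[40,0,0,0,0,0,-1]]'
python3 to.py 516 344.5 140
```

```text
t: 0.93
tcp_pos: [232.2, -397.0, 245.9]
tool_rot: [-0.006, 0.749, 0.662, 0.001]
contact_force: [0.8, 1.3, 1.3]
grip_width: 85.5
t 0.93 tcp [ 232.2 -397.   245.9] tool d [769.7 191.1 112.1] turn [-0.008 -0.01  -0.003] F [0.8 1.3 1.3] w 85.5 q [-1.04  0.01 -0.18  1.39  0.    0.65]
```

```bash

python3 -m creep '[[40,10,0,0,0,0,-1],[40,10,0,0,0,0,-1],[40,10,0,0,0,0,-1],[40,10,0,0,0,0,-1],[40,10,0,0,0,0,-1]]'
python3 -m creep '[[40,10,0,0,0,0,-1],[40,10,0,0,0,0,-1],[40,10,0,0,0,0,-1],[40,10,0,0,0,0,-1],[40,10,0,0,0,0,-1]]'
python3 -m creep '[[40,10,0,0,0,0,-1],[40,10,0,0,0,0,-1],[40,10,0,0,0,0,-1],[40,10,0,0,0,0,-1],[0,0,0,0,0,0,-1]]'
python3 to.py 516 344.5 140
```

```text
t: 1.35
tcp_pos: [303.9, -200.1, 245.0]
tool_rot: [-0.008, 0.752, 0.659, 0.001]
contact_force: [1.5, -0.7, 0.3]
grip_width: 85.0
t: 1.77
tcp_pos: [377.1, -4.8, 246.8]
tool_rot: [-0.008, 0.753, 0.658, 0.002]
contact_force: [1.2, -0.1, -0.0]
grip_width: 85.3
t: 2.18
tcp_pos: [437.3, 156.9, 247.0]
tool_rot: [-0.008, 0.75, 0.661, 0.002]
contact_force: [-0.3, -0.1, 0.6]
grip_width: 85.5
t 2.18 tcp [437.3 156.9 247. ] tool d [194.5  55.4 109.2] turn [-0.009 -0.014 -0.006] F [-0.3 -0.1  0.6] w 85.5 q [ 0.33  0.01 -0.17  1.38  0.02  2.03]
```

```bash

python3 -m creep '[[40,11,10,-0.004,-0.006,0,-1],[40,11,20,-0.004,-0.006,0,-1],[40,11,20,0,0,0,-1],[38,11,20,0,0,0,-1],[36,11,20,0,0,0,-1]]'
python3 -m creep '[[0,0,0,0,0,0,-1],[0,0,0,0,0,0,-1],[0,0,0,0,0,0,-1],[0,0,0,0,0,0,-1],[0,0,0,0,0,0,-1]]'
python3 to.py 516 344.5 140
```

```text
t: 2.6
tcp_pos: [510.0, 329.5, 166.8]
tool_rot: [0.001, 0.751, 0.661, 0.003]
contact_force: [-0.7, -0.8, 1.1]
grip_width: 85.2
t: 3.02
tcp_pos: [508.9, 332.4, 157.8]
tool_rot: [-0.0, 0.749, 0.662, -0.004]
contact_force: [1.0, -0.3, 0.6]
grip_width: 85.4
t 3.02 tcp [508.9 332.4 157.8] tool d [13.   5.6 17.7] turn [-0.005  0.005 -0.002] F [ 1.  -0.3  0.6] w 85.4 q [ 0.58  0.3  -0.03  1.25 -0.    2.27]
```

```bash

python3 -m creep '[[7,3,15,0,0,0,-1],[6,3,15,0,0,0,-1],[0,0,10,0,0,0,-1],[0,0,0,0,0,0,-1],[0,0,0,0,0,0,-1]]'
python3 to.py 516 344.5 100
python3 - <<'E'
from h import *
snap('top','t1');snap('side','s1')
crop('t1','c5',100,150,260,270,5);crop('s1','c6',140,270,300,390,5)
a=cv2.imread('pics/c5.png');b=cv2.imread('pics/c6.png')
E
```

```text
t: 3.43
tcp_pos: [517.7, 340.6, 123.5]
tool_rot: [0.001, 0.751, 0.66, 0.001]
contact_force: [-0.4, -0.4, 0.6]
grip_width: 85.4
t 3.43 tcp [517.7 340.6 123.5] tool d [ 3.7 -2.3 23.5] turn [ 0.002 -0.001 -0.008] F [-0.4 -0.4  0.6] w 85.4 q [ 0.58  0.33 -0.07  1.17 -0.    2.28]
```

View pics/c5.png

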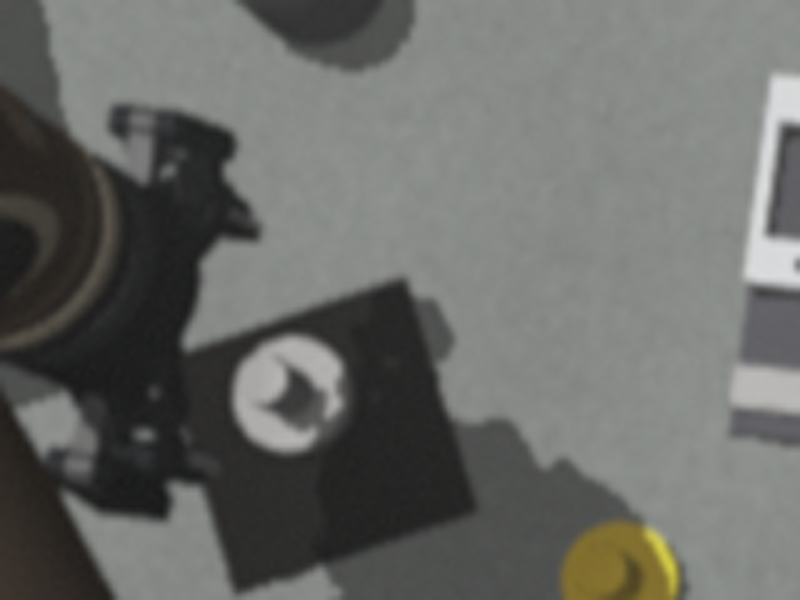

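View pics/c6.png

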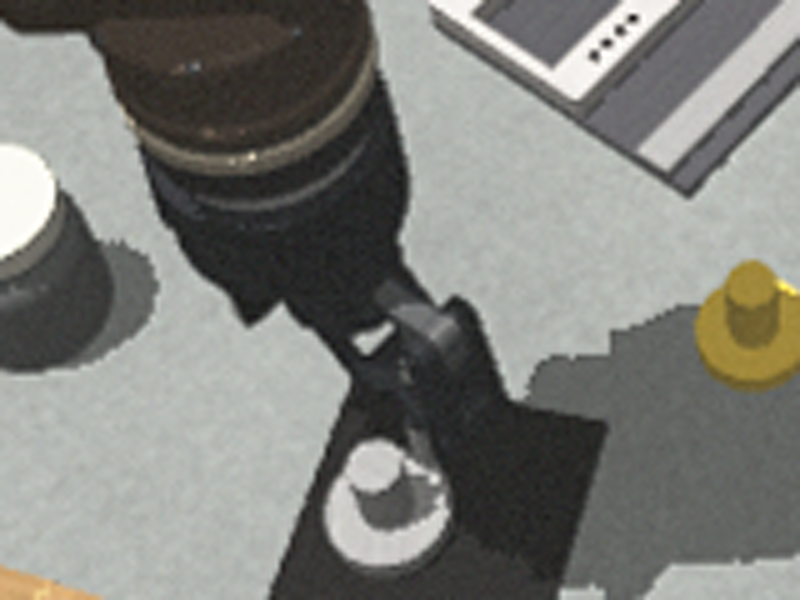

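Top: fingertips at about (147,195) and (141,243), so the jaw centre is near (144,219), with the plug at (158,229). Side: the fingers are up and to the right of the plug. I'll check the scale numerically.

```bash
python3 - <<'E'
from h import *
print(wz('top',144,219,110),wz('top',144,219,100),px('top',[516,344.5,100]),px('top',[517.7,340.6,123.5]),px('side',[517.7,340.6,123.5]))
E
python3 -m creep '[[3,-2,12,0,0,0,-1],[0,0,11,0,0,0,-1],[0,0,0,0,0,0,-1],[0,0,0,0,0,0,-1],[0,0,0,0,0,0,-1]]'
python3 to.py 516 344.5 44
```

```text
[519.48240831 340.09445345 110.        ] [521.46565956 343.80828854 100.        ] (np.float64(143.5206815504303), np.float64(221.71939912901965)) (np.float64(141.1895638040907), np.float64(218.57278161970112)) (np.float64(208.54451829731784), np.float64(341.8148379477849))
t: 3.95
tcp_pos: [516.4, 344.1, 100.4]
tool_rot: [0.001, 0.751, 0.66, 0.002]
contact_force: [1.2, 0.4, -0.2]
grip_width: 85.6
t 3.95 tcp [516.4 344.1 100.4] tool d [ 0.2 -0.7 56.4] turn [ 0.004 -0.003 -0.008] F [ 1.2  0.4 -0.2] w 85.6 q [ 0.59  0.34 -0.11  1.12 -0.    2.29]
```

```bash

python3 -m creep '[[0,0,15,0,0,0,-1],[0,0,15,0,0,0,-1],[0,0,12,0,0,0,-1],[0,0,0,0,0,0,-1],[0,0,0,0,0,0,-1]]'
python3 to.py 516 344.5 44
python3 - <<'E'
from h import *
snap('side','s2')
crop('s2','c7',160,300,280,400,6)
E
```

```text
t: 4.37
tcp_pos: [517.5, 345.1, 58.7]
tool_rot: [0.001, 0.751, 0.66, 0.004]
contact_force: [0.1, 0.4, 0.6]
grip_width: 85.3
t 4.37 tcp [517.5 345.1  58.7] tool d [-0.8 -1.5 14.6] turn [ 0.007 -0.004 -0.008] F [0.1 0.4 0.6] w 85.3 q [ 0.59  0.36 -0.17  1.03 -0.    2.29]
```

View pics/c7.png

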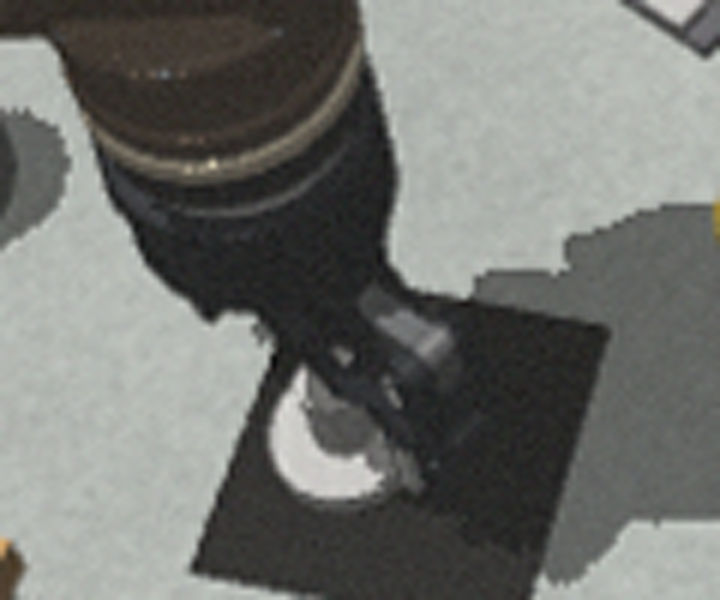

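The fingers straddle the foot at about (230,370) with the stem between them. Going down the rest and closing.

```bash

python3 -m creep '[[-0.5,-1,7,0.004,-0.003,-0.005,-1],[0,0,5,0,0,0,-1],[0,0,0,0,0,0,-1],[0,0,0,0,0,0,-1],[0,0,0,0,0,0,-1]]'
python3 to.py 516 344.5 45
```

```text
t: 4.83
tcp_pos: [517.6, 345.5, 48.2]
tool_rot: [0.001, 0.749, 0.662, 0.003]
contact_force: [-0.1, 0.2, -0.5]
grip_width: 85.2
t 4.83 tcp [517.6 345.5  48.2] tool d [-1.2 -1.4  3.2] turn [ 0.005 -0.003 -0.002] F [-0.1  0.2 -0.5] w 85.2 q [ 0.59  0.37 -0.18  1.01 -0.    2.28]
```

```bash

python3 -m creep '[[-1,-1.5,4,0.005,-0.003,-0.002,-1],[0,0,0,0,0,0,-1],[0,0,0,0,0,0,0.2],[0,0,0,0,0,0,0.2],[0,0,0,0,0,0,0.2]]' 40
python3 -m creep '[[0,0,0,0,0,0,0.4],[0,0,0,0,0,0,0.5],[0,0,0,0,0,0,0.6],[0,0,0,0,0,0,1],[0,0,0,0,0,0,1]]'
python3 to.py 516 344.5 45
```

```text
t: 5.25
tcp_pos: [516.2, 344.9, 44.6]
tool_rot: [-0.0, 0.748, 0.663, 0.0]
contact_force: [-0.2, -0.2, -1.1]
grip_width: 51.7
t: 5.67
tcp_pos: [516.4, 345.0, 44.9]
tool_rot: [-0.0, 0.748, 0.663, 0.001]
contact_force: [-0.2, 0.3, -1.0]
grip_width: 20.8
t 5.67 tcp [516.4 345.   44.9] tool d [-0.5 -0.3 -0.1] turn [ 0.001 -0.001 -0.   ] F [-0.2  0.3 -1. ] w 20.8 q [ 0.59  0.38 -0.18  1.01  0.    2.28]
```

Gripped at 20.8 mm, so it's on the stem. Lifting.

```bash

python3 -m creep '[[0,0,0,0,0,0,1],[0,0,-6,0,0,0,1],[0,0,-15,0,0,0,1],[0,0,-20,0,0,0,1],[0,0,-20,0,0,0,1]]' 70
python3 to.py 580.4 -76 105
```

```text
t: 6.08
tcp_pos: [512.7, 342.5, 101.9]
tool_rot: [-0.001, 0.748, 0.663, -0.006]
contact_force: [0.6, 0.5, -2.3]
grip_width: 20.1
t 6.08 tcp [512.7 342.5 101.9] tool d [-407.4  117.5   -1.2] turn [-0.009  0.007 -0.   ] F [ 0.6  0.5 -2.3] w 20.1 q [ 0.59  0.34 -0.1   1.14  0.    2.28]
```

```bash

python3 -m creep '[[-15,4,0,-0.005,0.004,0,1],[-30,9,0,-0.004,0.003,0,1],[-34,10,0,0,0,0,1],[-34,10,0,0,0,0,1],[-34,10,0,0,0,0,1]]'
python3 -m creep '[[-34,10,0,0,0,0,1],[-34,10,0,0,0,0,1],[-34,10,0,0,0,0,1],[-34,10,0,0,0,0,1],[-30,9,0,0,0,0,1]]'
python3 to.py 580.4 -76 105
```

```text
t: 6.5
tcp_pos: [539.1, 192.2, 105.1]
tool_rot: [0.0, 0.744, 0.668, 0.004]
contact_force: [0.4, 0.1, -1.9]
grip_width: 20.0
t: 6.92
tcp_pos: [566.2, 9.5, 101.6]
tool_rot: [-0.0, 0.745, 0.668, 0.002]
contact_force: [0.8, -0.1, -2.5]
grip_width: 20.0
t 6.92 tcp [566.2   9.5 101.6] tool d [-83.4  23.4  -3.6] turn [ 0.003 -0.003  0.011] F [ 0.8 -0.1 -2.5] w 20.0 q [ 0.02  0.24 -0.23  1.09  0.    1.7 ]
```

```bash

python3 -m creep '[[-30,8,0,0,0,0.005,1],[-25,8,0,0,0,0.005,1],[-12,3,0,0,0,0,1],[0,0,0,0,0,0,1],[0,0,0,0,0,0,1]]'
python3 to.py 580.4 -76 90
```

```text
t: 7.33
tcp_pos: [573.8, -73.1, 98.1]
tool_rot: [-0.0, 0.752, 0.659, -0.0]
contact_force: [-0.5, -0.4, -1.6]
grip_width: 20.3
t 7.33 tcp [573.8 -73.1  98.1] tool d [-2.   6.9  8.1] turn [-0.001  0.    -0.011] F [-0.5 -0.4 -1.6] w 20.3 q [-0.13  0.27 -0.21  1.1  -0.    1.58]
```

```bash

python3 -m creep '[[-2,7,8,0,0,-0.011,1],[0,0,10,0,0,0,1],[0,0,6,0,0,0,1],[0,0,0,0,0,0,1],[0,0,0,0,0,0,1]]'
python3 to.py 580.4 -76 71
python3 - <<'E'
from h import *
snap('side','s3');snap('top','t3')
crop('s3','c8',215,175,355,295,5.7);crop('t3','c9',240,120,400,240,5)
E
```

```text
t: 7.75
tcp_pos: [579.3, -73.3, 69.7]
tool_rot: [-0.002, 0.747, 0.665, -0.001]
contact_force: [-0.5, 0.1, -1.4]
grip_width: 20.2
t 7.75 tcp [579.3 -73.3  69.7] tool d [-2.5  1.4 -1.3] turn [-0.004 -0.001  0.005] F [-0.5  0.1 -1.4] w 20.2 q [-0.13  0.3  -0.23  1.04  0.    1.56]
```

View pics/c8.png

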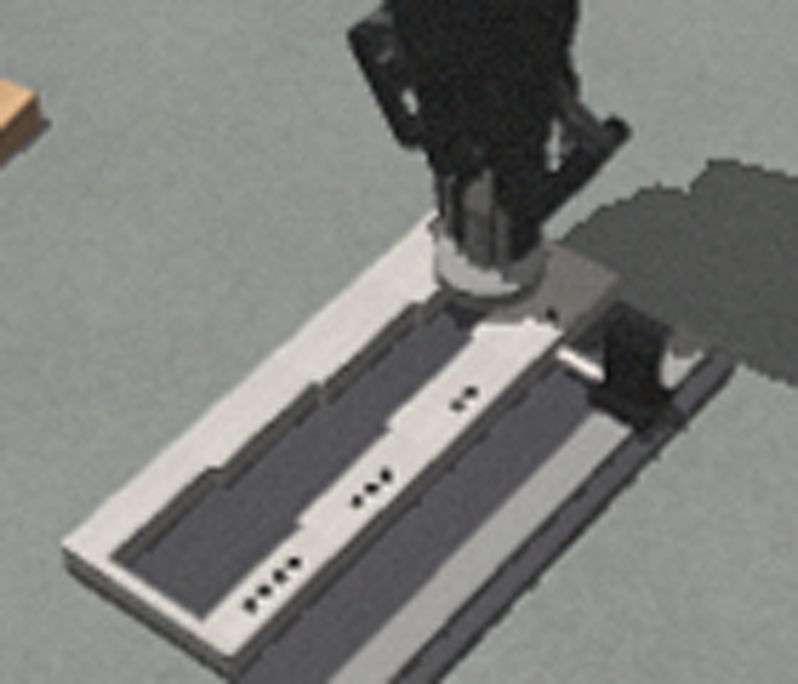

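View pics/c9.png

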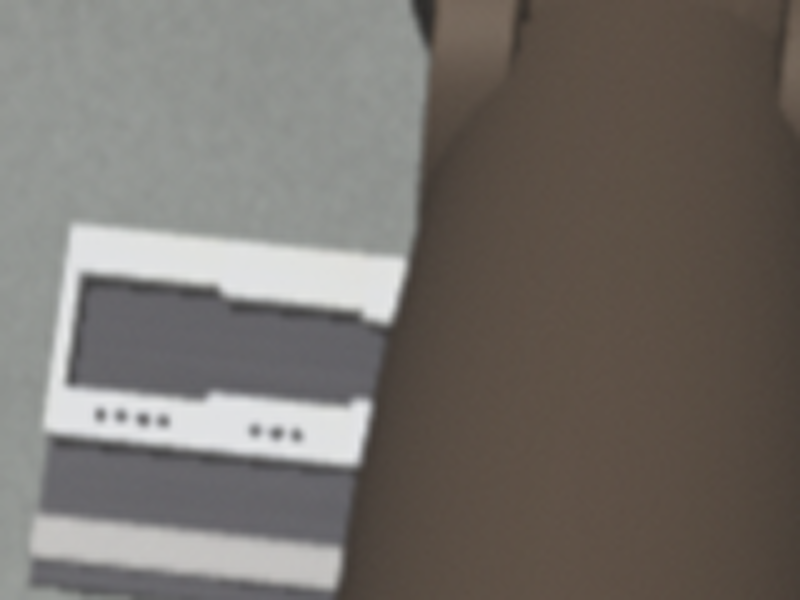

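In the side view the foot is over step one (one dot hidden at its right edge) at about (301,220). Correcting by 2.5 mm and lowering gently until contact.

```bash

python3 -m creep '[[-2.5,1.4,0,-0.004,-0.001,0.005,1],[0,0,3,0,0,0,1],[0,0,2,0,0,0,1],[0,0,0,0,0,0,1],[0,0,0,0,0,0,1]]'
python3 to.py 580.4 -76 61
```

```text
t: 8.27
tcp_pos: [581.5, -75.6, 66.0]
tool_rot: [0.001, 0.748, 0.664, 0.001]
contact_force: [1.1, 0.2, -2.7]
grip_width: 20.0
t 8.27 tcp [581.5 -75.6  66. ] tool d [-0.5 -1.   5. ] turn [0.003 0.    0.001] F [ 1.1  0.2 -2.7] w 20.0 q [-0.13  0.3  -0.24  1.03 -0.    1.56]
```

```bash

python3 -m creep '[[0,-1,2,0,0,0,1],[0,0,2,0,0,0,1],[0,0,1,0,0,0,1],[0,0,0,0,0,0,1],[0,0,0,0,0,0,1]]'
python3 to.py 580.4 -76 61
python3 -c "
from cell import *
import numpy as np
print([ (state()['tcp_pos'].round(1),state()['contact_force'].round(1)) for _ in range(3)])"
```

```text
t: 8.68
tcp_pos: [580.7, -75.7, 61.0]
tool_rot: [0.002, 0.748, 0.664, 0.001]
contact_force: [0.7, 0.1, -2.0]
grip_width: 20.1
t 8.68 tcp [580.7 -75.7  61. ] tool d [-0.4 -0.2  0. ] turn [0.004 0.    0.001] F [ 0.7  0.1 -2. ] w 20.1 q [-0.13  0.3  -0.25  1.02 -0.    1.56]
[(array([580.7, -75.7,  61. ]), array([ 0.7,  0.1, -2. ])), (array([580.7, -75.7,  61. ]), array([ 0.7,  0.1, -2. ])), (array([580.7, -75.7,  61. ]), array([ 0.7,  0.1, -2. ]))]
```

```bash

python3 -m creep '[[0,0,1,0,0,0,1],[0,0,1,0,0,0,1],[0,0,1,0,0,0,1],[0,0,0,0,0,0,1],[0,0,0,0,0,0,1]]'
python3 to.py 580.4 -76 61
```

```text
t: 9.1
tcp_pos: [580.8, -75.7, 61.5]
tool_rot: [0.002, 0.748, 0.664, 0.002]
contact_force: [-0.5, -0.6, -3.1]
grip_width: 20.2
t 9.1 tcp [580.8 -75.7  61.5] tool d [-0.3 -0.4  0.5] turn [0.006 0.    0.001] F [-0.5 -0.6 -3.1] w 20.2 q [-0.13  0.3  -0.25  1.01 -0.    1.56]
```

```bash

python3 -m creep '[[0,0,3,0.004,0,0,1],[0,0,0,0,0,0,1],[0,0,0,0,0,0,1],[0,0,0,0,0,0,1],[0,0,0,0,0,0,1]]'
python3 to.py 580.4 -76 61
```

```text
t: 9.52
tcp_pos: [581.8, -75.9, 61.3]
tool_rot: [0.002, 0.748, 0.664, 0.002]
contact_force: [0.1, -0.0, -3.0]
grip_width: 20.2
t 9.52 tcp [581.8 -75.9  61.3] tool d [-0.2 -1.4  0.3] turn [0.005 0.    0.001] F [ 0.1 -0.  -3. ] w 20.2 q [-0.13  0.3  -0.25  1.02 -0.    1.56]
```

```bash

python3 -m creep '[[0,-0.7,3,0.004,0,0,1],[0,0,3,0,0,0,1],[0,0,3,0,0,0,1],[0,0,3,0,0,0,1],[0,0,3,0,0,0,1]]'
python3 to.py 580.4 -76 61
python3 - <<'E'
from h import *
snap('side','s4')
crop('s4','c10',240,175,355,265,6.9)
E
```

```text
t: 9.93
tcp_pos: [582.0, -76.0, 60.8]
tool_rot: [0.004, 0.748, 0.663, 0.003]
contact_force: [-8.0, 1.8, 22.1]
grip_width: 20.3
t 9.93 tcp [582.  -76.   60.8] tool d [-0.2 -1.6 -0.2] turn [0.01  0.001 0.001] F [-8.   1.8 22.1] w 20.3 q [-0.13  0.3  -0.25  1.01 -0.    1.56]
```

View pics/c10.png

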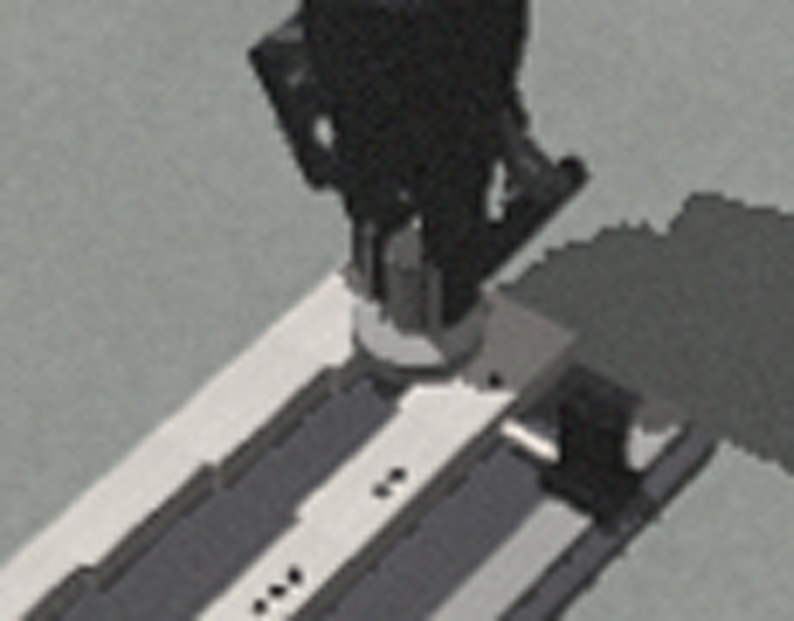

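Step one was tried: 22 N of push-back at TCP z 61 (underside at z 20), with the foot resting on the top face. Raising and moving to step two.

```bash

python3 -m creep '[[0,0,-8,0,0,0,1],[0,0,-8,0.005,0,0,1],[0,0,-4,0.005,0,0,1],[0,0,0,0,0,0,1],[0,0,0,0,0,0,1]]'
python3 to.py 587.8 -14.4 75
python3 -m creep '[[15,-0.5,0,0.003,0,0,1],[20,-0.5,0,0,0,0,1],[20,0,0,0,0,0,1],[5,0,0,0,0,0,1],[0,0,0,0,0,0,1]]'
python3 to.py 587.8 -14.4 66
```

```text
t: 10.4
tcp_pos: [581.8, -75.9, 82.3]
tool_rot: [-0.0, 0.748, 0.664, -0.0]
contact_force: [-0.1, -0.0, -2.0]
grip_width: 20.0
t 10.4 tcp [581.8 -75.9  82.3] tool d [61.8 -1.4  7.3] turn [-0.001  0.001  0.001] F [-0.1 -0.  -2. ] w 20.0 q [-0.13  0.29 -0.21  1.07 -0.    1.56]
t: 10.82
tcp_pos: [587.7, -15.3, 78.6]
tool_rot: [-0.003, 0.749, 0.662, -0.003]
contact_force: [-0.2, -0.6, -1.9]
grip_width: 20.3
t 10.82 tcp [587.7 -15.3  78.6] tool d [ 1.   0.1 12.6] turn [-0.008  0.001 -0.002] F [-0.2 -0.6 -1.9] w 20.3 q [-0.03  0.3  -0.21  1.07 -0.    1.67]
```

```bash

python3 -m creep '[[1,0,6,-0.005,0,0,1],[0,0,6,-0.003,0,0,1],[0,0,0,0,0,0,1],[0,0,0,0,0,0,1],[0,0,0,0,0,0,1]]'
python3 to.py 587.8 -14.4 61
python3 -m creep '[[0,0,3,0,0,0,1],[0,0,3,0,0,0,1],[0,0,3,0,0,0,1],[0,0,3,0,0,0,1],[0,0,3,0,0,0,1]]'
python3 to.py 587.8 -14.4 61
```

```text
t: 11.23
tcp_pos: [586.5, -16.4, 63.1]
tool_rot: [-0.0, 0.75, 0.662, -0.002]
contact_force: [-0.1, 0.4, -2.3]
grip_width: 20.1
t 11.23 tcp [586.5 -16.4  63.1] tool d [2.2 1.  2.1] turn [-0.003  0.003 -0.003] F [-0.1  0.4 -2.3] w 20.1 q [-0.03  0.31 -0.24  1.03 -0.    1.67]
t: 11.65
tcp_pos: [586.7, -17.0, 60.8]
tool_rot: [0.002, 0.75, 0.661, 0.002]
contact_force: [-8.7, 0.2, 17.8]
grip_width: 20.2
t 11.65 tcp [586.7 -17.   60.8] tool d [ 2.8  0.7 -0.2] turn [ 0.005 -0.001 -0.005] F [-8.7  0.2 17.8] w 20.2 q [-0.03  0.3  -0.25  1.02  0.    1.67]
```

Step two was tried too: blocked at z 60.8 with 18 N. On to step three.

```bash

python3 -m creep '[[0,0,-8,0,0,0,1],[0,0,-8,-0.003,0,0,1],[0,0,-3,-0.002,0,-0.004,1],[0,0,0,0,0,0,1],[0,0,0,0,0,0,1]]'
python3 to.py 595.2 47.2 75
python3 -m creep '[[18,0.5,0,0,0,0,1],[20,0.5,0,0,0,0,1],[20,0,0,0,0,0,1],[6,0,0,0,0,0,1],[0,0,0,0,0,0,1]]'
python3 to.py 595.2 47.2 66
```

```text
t: 12.07
tcp_pos: [587.6, -18.1, 83.4]
tool_rot: [0.005, 0.749, 0.662, 0.005]
contact_force: [0.3, 0.2, -2.4]
grip_width: 20.0
t 12.07 tcp [587.6 -18.1  83.4] tool d [65.7 -0.5  8.5] turn [ 0.014 -0.001 -0.002] F [ 0.3  0.2 -2.4] w 20.0 q [-0.03  0.28 -0.22  1.05 -0.    1.66]
t: 12.48
tcp_pos: [596.5, 46.0, 81.1]
tool_rot: [0.005, 0.75, 0.661, 0.004]
contact_force: [0.6, -0.5, -1.0]
grip_width: 20.1
t 12.48 tcp [596.5  46.   81.1] tool d [ 1.  -1.7 15. ] turn [ 0.012  0.    -0.005] F [ 0.6 -0.5 -1. ] w 20.1 q [ 0.08  0.3  -0.2   1.06 -0.    1.77]
```

```bash

python3 -m creep '[[1,-1,7,0.006,0,0,1],[0,-0.5,7,0.006,0,-0.003,1],[0,0,3,0,0,0,1],[0,0,0,0,0,0,1],[0,0,0,0,0,0,1]]'
python3 to.py 595.2 47.2 61
python3 -m creep '[[0,0,3,0,0,0,1],[0,0,3,0,0,0,1],[0,0,3,0,0,0,1],[0,0,3,0,0,0,1],[0,0,3,0,0,0,1]]'
python3 to.py 595.2 47.2 61
python3 - <<'E'
from h import *
snap('side','s5')
crop('s5','c11',215,185,330,275,6.9)
E
```

```text
t: 12.9
tcp_pos: [594.4, 45.2, 60.8]
tool_rot: [-0.001, 0.749, 0.662, -0.001]
contact_force: [0.4, 2.8, 5.3]
grip_width: 20.0
t 12.9 tcp [594.4  45.2  60.8] tool d [ 2.1  0.6 -0.2] turn [-0.003  0.001 -0.003] F [0.4 2.8 5.3] w 20.0 q [ 0.08  0.33 -0.22  1.03 -0.    1.77]
t: 13.32
tcp_pos: [594.5, 45.1, 60.5]
tool_rot: [-0.0, 0.75, 0.661, 0.004]
contact_force: [-7.2, 1.0, 16.7]
grip_width: 19.8
t 13.32 tcp [594.5  45.1  60.5] tool d [ 2.2  0.4 -0.4] turn [ 0.004 -0.006 -0.005] F [-7.2  1.  16.7] w 19.8 q [ 0.07  0.32 -0.23  1.02  0.01  1.77]
```

View pics/c11.png

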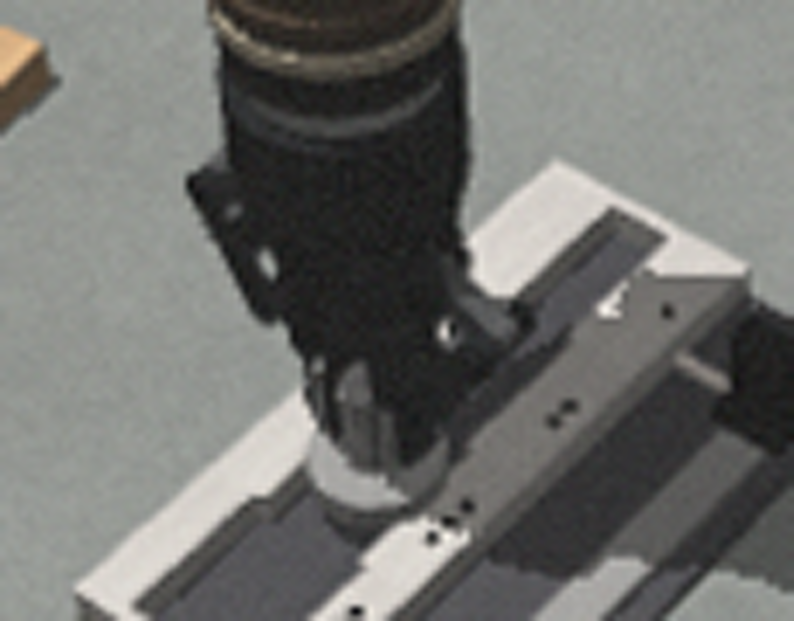

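Step three rests on the top face too: z 60.5, 17 N, foot disc on both lips by the three dots at about (275,258). That fits the roughly 49 mm foot seen at the start. Next is step four.

```bash

python3 -m creep '[[0,0,-8,0,0,0,1],[0,0,-8,0,0,0,1],[0,0,-3,0,0,0,1],[0,0,0,0,0,0,1],[0,0,0,0,0,0,1]]'
python3 to.py 602.6 108.8 75
python3 -m creep '[[18,0.5,0,0,0,0,1],[20,0.5,0,0,0,0,1],[20,0,0,0,0,0,1],[6,0,0,0,0,0,1],[0,0,0,0,0,0,1]]'
python3 to.py 602.6 108.8 66
```

```text
t: 13.78
tcp_pos: [595.0, 43.3, 83.2]
tool_rot: [0.001, 0.751, 0.66, 0.005]
contact_force: [-0.0, 0.7, -1.5]
grip_width: 19.9
t 13.78 tcp [595.   43.3  83.2] tool d [65.9 -0.9  8.6] turn [ 0.008 -0.006 -0.007] F [-0.   0.7 -1.5] w 19.9 q [ 0.07  0.3  -0.2   1.06  0.    1.77]
t: 14.2
tcp_pos: [604.3, 107.0, 81.0]
tool_rot: [0.001, 0.752, 0.659, 0.003]
contact_force: [0.5, -0.4, -3.0]
grip_width: 19.9
t 14.2 tcp [604.3 107.   81. ] tool d [ 1.6 -2.  15. ] turn [ 0.005 -0.004 -0.011] F [ 0.5 -0.4 -3. ] w 19.9 q [ 0.17  0.34 -0.15  1.07  0.    1.88]
```

```bash

python3 -m creep '[[2,-2,5,0.005,-0.004,-0.010,1],[0,0,5,0,0,0,1],[0,0,0,0,0,0,1],[0,0,0,0,0,0,1],[0,0,0,0,0,0,1]]'
python3 to.py 602.6 108.8 66
python3 - <<'E'
from h import *
snap('side','s6');snap('top','t6')
crop('s6','c12',205,190,320,280,6.9);crop('t6','c13',220,140,360,245,5.7)
E
```

```text
t: 14.62
tcp_pos: [601.1, 106.8, 67.9]
tool_rot: [-0.0, 0.749, 0.663, -0.002]
contact_force: [-1.2, 0.4, -2.9]
grip_width: 20.0
t 14.62 tcp [601.1 106.8  67.9] tool d [2.1 1.3 1.9] turn [-0.004  0.003 -0.001] F [-1.2  0.4 -2.9] w 20.0 q [ 0.18  0.35 -0.17  1.06 -0.    1.87]
```

View pics/c12.png

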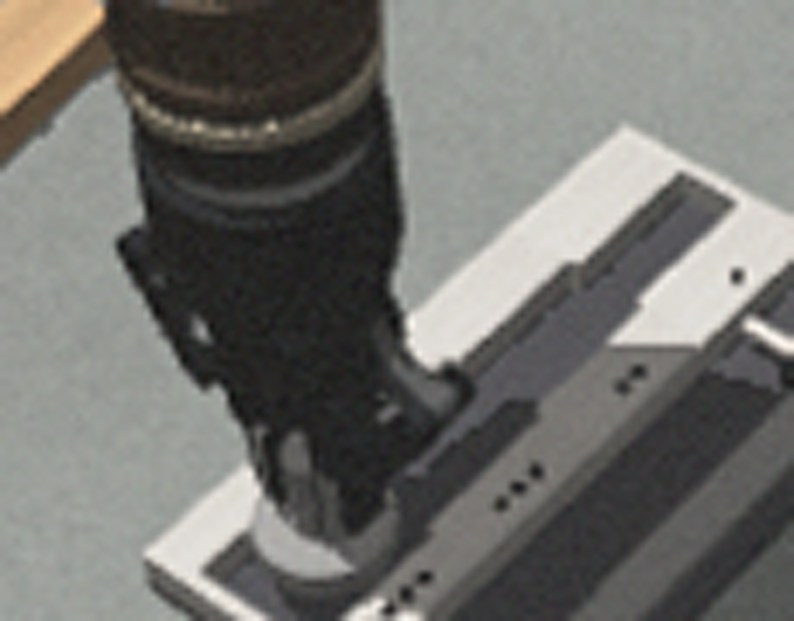

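View pics/c13.png

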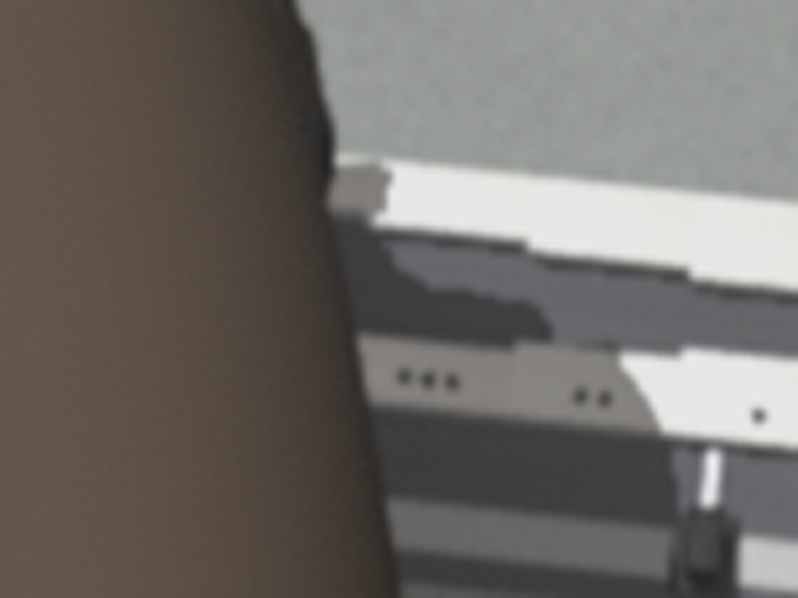

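The side view shows the foot (about (252,270)) hovering over step four, in front of the four dots. Nudging to the middle and lowering.

```bash

python3 -m creep '[[2.5,1.5,3,-0.004,0.003,0,1],[0,0,0,0,0,0,1],[0,0,0,0,0,0,1],[0,0,0,0,0,0,1],[0,0,0,0,0,0,1]]'
python3 to.py 602.6 108.8 61
```

```text
t: 15.13
tcp_pos: [603.8, 108.8, 65.7]
tool_rot: [0.001, 0.749, 0.663, 0.001]
contact_force: [-0.7, 0.2, -1.6]
grip_width: 19.9
t 15.13 tcp [603.8 108.8  65.7] tool d [-0.2 -1.2  4.7] turn [ 0.003 -0.001 -0.002] F [-0.7  0.2 -1.6] w 19.9 q [ 0.18  0.35 -0.17  1.05  0.    1.87]
```

```bash

python3 -m creep '[[0,-1,3,0,0,0,1],[0,0,3,0,0,0,1],[0,0,3,0,0,0,1],[0,0,3,0,0,0,1],[0,0,0,0,0,0,1]]'
python3 to.py 602.6 108.8 61
```

```text
t: 15.55
tcp_pos: [603.1, 109.1, 52.8]
tool_rot: [0.001, 0.749, 0.663, 0.002]
contact_force: [1.0, 0.4, -2.3]
grip_width: 20.6
t 15.55 tcp [603.1 109.1  52.8] tool d [-0.4 -0.4 -8.2] turn [ 0.004 -0.001 -0.002] F [ 1.   0.4 -2.3] w 20.6 q [ 0.18  0.35 -0.19  1.02 -0.    1.87]
```

It drops in with no resistance (underside about 12 mm). Continuing to the floor.

```bash

python3 -m creep '[[0,0,3,0,0,0,1],[0,0,3,0,0,0,1],[0,0,2,0,0,0,1],[0,0,2,0,0,0,1],[0,0,2,0,0,0,1]]'
python3 to.py 602.6 108.8 47
```

```text
t: 15.97
tcp_pos: [603.4, 109.2, 46.9]
tool_rot: [0.002, 0.749, 0.663, 0.003]
contact_force: [-5.2, -0.8, 12.6]
grip_width: 20.1
t 15.97 tcp [603.4 109.2  46.9] tool d [-0.5 -0.7 -0.1] turn [ 0.007 -0.003 -0.002] F [-5.2 -0.8 12.6] w 20.1 q [ 0.18  0.36 -0.2   1.    0.    1.87]
```

On the floor: z 46.9, 12.6 N upward. Releasing and retreating straight up.

```bash

python3 -m creep '[[0,0,0,0,0,0,0.5],[0,0,0,0,0,0,0],[0,0,0,0,0,0,-0.5],[0,0,0,0,0,0,-1],[0,0,0,0,0,0,-1]]'
python3 -m creep '[[0,0,0,0,0,0,-1],[0,0,-5,0,0,0,-1],[0,0,-15,0,0,0,-1],[0,0,-25,0,0,0,-1],[0,0,-25,0,0,0,-1]]'
python3 to.py 493 -52 110
```

```text
t: 16.38
tcp_pos: [604.2, 109.4, 48.1]
tool_rot: [0.003, 0.749, 0.663, 0.005]
contact_force: [-0.4, 0.8, -0.5]
grip_width: 69.1
t: 16.8
tcp_pos: [599.7, 108.6, 113.5]
tool_rot: [-0.001, 0.749, 0.663, -0.001]
contact_force: [0.1, 0.3, 0.6]
grip_width: 85.3
t 16.8 tcp [599.7 108.6 113.5] tool d [-172.4  -86.3    3.8] turn [-0.002  0.    -0.002] F [0.1 0.3 0.6] w 85.3 q [ 0.18  0.32 -0.11  1.15  0.    1.87]
```

Plug released. Now a 90° turn so the jaws open along the rail.

```bash

python3 -m creep '[[-20,-10,0,0,0,-0.125,-1],[-20,-10,0,0,0,-0.125,-1],[0,0,0,0,0,-0.125,-1],[0,0,0,0,0,-0.125,-1],[0,0,0,0,0,-0.125,-1]]'
python3 -m creep '[[0,0,0,0,0,-0.125,-1],[0,0,0,0,0,-0.125,-1],[0,0,0,0,0,-0.125,-1],[0,0,0,0,0,-0.125,-1],[0,0,0,0,0,-0.125,-1]]'
python3 -m creep '[[0,0,0,0,0,-0.125,-1],[0,0,0,0,0,-0.125,-1],[0,0,0,0,0,-0.04,-1],[0,0,0,0,0,0,-1],[0,0,0,0,0,0,-1]]'
python3 to.py 492.7 -51.3 110 173.1
```

```text
t: 17.22
tcp_pos: [580.4, 69.2, 122.7]
tool_rot: [0.004, 0.507, 0.862, 0.003]
contact_force: [0.2, 0.6, -0.4]
grip_width: 85.0
t: 17.63
tcp_pos: [580.7, 68.6, 124.9]
tool_rot: [0.005, 0.217, 0.976, 0.002]
contact_force: [0.5, 0.7, -0.6]
grip_width: 85.5
t: 18.05
tcp_pos: [581.0, 68.6, 126.4]
tool_rot: [0.006, 0.071, 0.997, 0.001]
contact_force: [-0.3, -0.5, -0.1]
grip_width: 85.1
t 18.05 tcp [581.   68.6 126.4] tool d [  70.7 -131.2   15.2] turn [ 0.003  0.012 -0.021] F [-0.3 -0.5 -0.1] w 85.1 q [ 0.12  0.26 -0.16  1.14  0.    0.26]
```

```bash

python3 -m creep '[[14,-25,0,0,0.005,-0.02,-1],[14,-25,0,0,0.005,0,-1],[14,-25,0,0,0,0,-1],[14,-25,5,0,0,0,-1],[12,-24,5,0,0,0,-1]]'
python3 -m creep '[[0,0,0,0,0,0,-1],[0,0,0,0,0,0,-1],[0,0,0,0,0,0,-1],[0,0,0,0,0,0,-1],[0,0,0,0,0,0,-1]]'
python3 to.py 492.7 -51.3 90 173.1
python3 - <<'E'
from h import *
snap('side','s7');snap('top','t7')
crop('s7','c14',205,170,365,290,5);crop('t7','c15',230,140,390,260,5)
E
```

```text
t: 18.47
tcp_pos: [499.1, -45.4, 116.3]
tool_rot: [0.003, 0.06, 0.998, 0.002]
contact_force: [-0.2, -0.0, 0.2]
grip_width: 85.5
t: 18.88
tcp_pos: [497.1, -47.8, 116.8]
tool_rot: [0.003, 0.065, 0.998, 0.002]
contact_force: [0.3, 0.3, -0.9]
grip_width: 85.4
t 18.88 tcp [497.1 -47.8 116.8] tool d [ 4.1 -4.2 26.7] turn [ 0.005  0.006 -0.009] F [ 0.3  0.3 -0.9] w 85.4 q [-0.1   0.11 -0.36  1.1   0.    0.03]
```

View pics/c14.png

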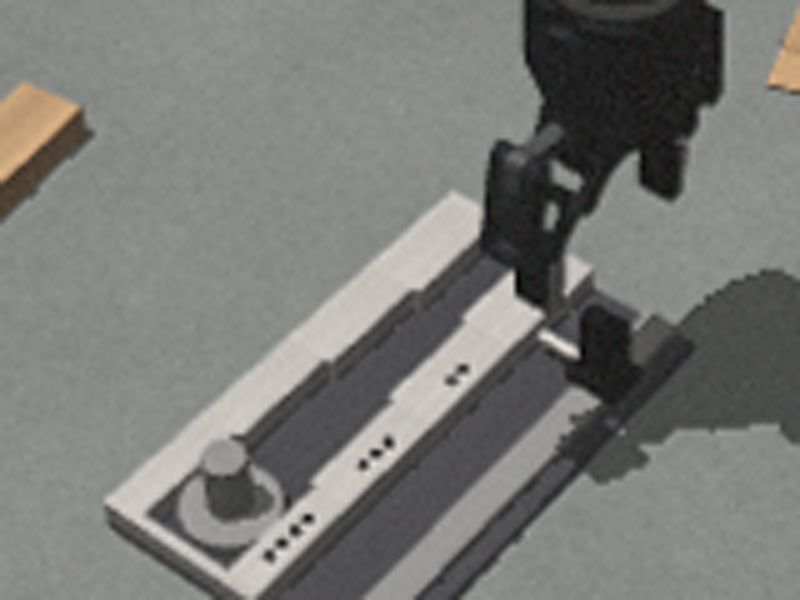

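View pics/c15.png

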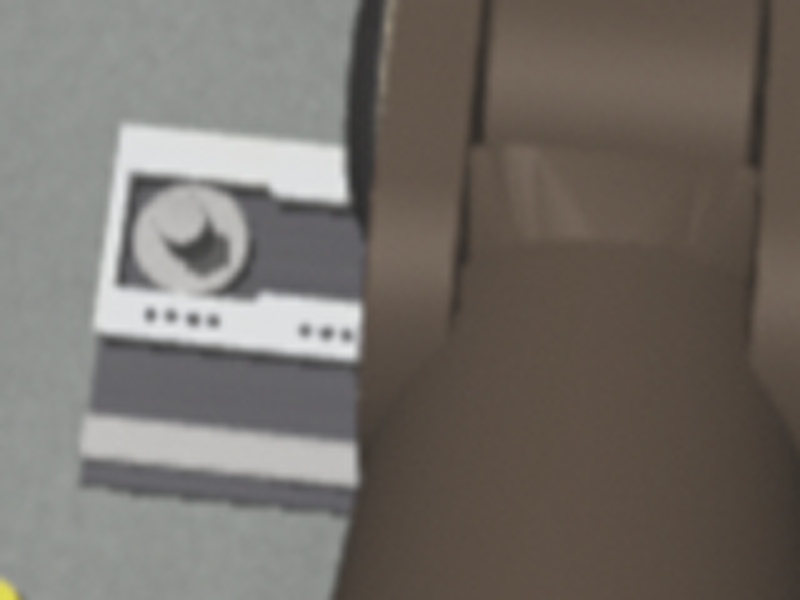

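The plug stands upright in step four (side about (249,266), top about (267,188)). The gripper is above and near the fin at side (326,241). Aligning and descending.

```bash

python3 -m creep '[[4,-4,10,0.004,0.005,-0.009,-1],[0,0,12,0,0,0,-1],[0,0,8,0,0,0,-1],[0,0,0,0,0,0,-1],[0,0,0,0,0,0,-1]]'
python3 to.py 492.7 -51.3 50 173.1
python3 - <<'E'
from h import *
snap('side','s8')
crop('s8','c16',285,170,365,250,8)
E
```

```text
t: 19.4
tcp_pos: [492.8, -50.0, 83.6]
tool_rot: [-0.001, 0.057, 0.998, -0.0]
contact_force: [-0.4, -0.1, 0.8]
grip_width: 85.6
t 19.4 tcp [492.8 -50.   83.6] tool d [-0.1 -1.3 33.6] turn [-0.    -0.001  0.006] F [-0.4 -0.1  0.8] w 85.6 q [-0.1   0.13 -0.41  1.03 -0.    0.01]
```

View pics/c16.png

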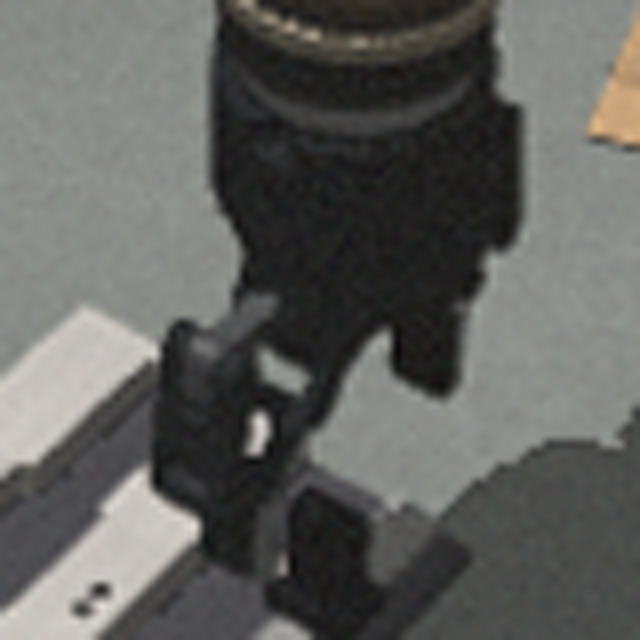

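The fin stands between the open fingers (left finger about (317,240), fin (326,240)). Descending and closing.

```bash

python3 -m creep '[[0,-1,12,0,0,0,-1],[0,0,12,0,0,0,-1],[0,0,9,0,0,0,-1],[0,0,0,0,0,0,-1],[0,0,0,0,0,0,-1]]'
python3 to.py 492.7 -51.3 50 173.1
python3 -m creep '[[0,0,0,0,0,0,0.3],[0,0,0,0,0,0,0.5],[0,0,0,0,0,0,0.6],[0,0,0,0,0,0,0.65],[0,0,0,0,0,0,0.7]]' 25
python3 to.py 492.7 -51.3 50 173.1
```

```text
t: 19.87
tcp_pos: [493.9, -51.1, 51.2]
tool_rot: [0.001, 0.057, 0.998, -0.0]
contact_force: [-0.4, -0.3, 0.4]
grip_width: 85.1
t 19.87 tcp [493.9 -51.1  51.2] tool d [ 1.2 -0.4  1.2] turn [-0.001  0.002  0.006] F [-0.4 -0.3  0.4] w 85.1 q [-0.1   0.15 -0.46  0.95 -0.    0.01]
t: 20.28
tcp_pos: [495.1, -51.2, 53.5]
tool_rot: [0.002, 0.057, 0.998, -0.0]
contact_force: [0.1, 0.2, 0.3]
grip_width: 25.4
t 20.28 tcp [495.1 -51.2  53.5] tool d [ 2.4 -0.4  3.5] turn [-0.001  0.004  0.006] F [0.1 0.2 0.3] w 25.4 q [-0.1   0.15 -0.46  0.96 -0.    0.01]
```

```bash

python3 -m creep '[[2,0,4,0,0.004,0.005,0.7],[0,0,1,0,0,0,0.8],[0,0,0,0,0,0,0.9],[0,0,0,0,0,0,1],[0,0,0,0,0,0,1]]' 25
python3 to.py 513.2 119.4 50 173.1
```

```text
t: 20.7
tcp_pos: [493.7, -51.0, 49.8]
tool_rot: [0.001, 0.06, 0.998, -0.0]
contact_force: [0.0, 0.2, 2.1]
grip_width: 11.2
t 20.7 tcp [493.7 -51.   49.8] tool d [  1.  171.6  -0.3] turn [-0.001  0.002  0.   ] F [0.  0.2 2.1] w 11.2 q [-0.1   0.15 -0.47  0.95 -0.    0.02]
```

```bash

python3 -m creep '[[0,6,0,0,0,0,1],[0,10,0,0,0,0,1],[0,14,0,0,0,0,1],[0,14,0,0,0,0,1],[0,14,0,0,0,0,1]]'
python3 to.py 513.2 119.4 50 173.1
```

```text
t: 21.12
tcp_pos: [500.7, 7.3, 49.8]
tool_rot: [0.001, 0.062, 0.998, -0.002]
contact_force: [0.1, -3.0, 1.9]
grip_width: 11.6
t 21.12 tcp [500.7   7.3  49.8] tool d [  1.5 112.8  -0.7] turn [-0.004  0.003 -0.005] F [ 0.1 -3.   1.9] w 11.6 q [ 0.02  0.16 -0.46  0.95 -0.    0.14]
```

```bash

python3 -m creep '[[0.5,14,0,0,0,-0.004,1],[0.5,14,0,0,0,0,1],[0,14,0,0,0,0,1],[0,14,0,0,0,0,1],[0,14,0,0,0,0,1]]'
python3 to.py 513.2 119.4 50 173.1
python3 -m creep '[[0,12,0,0,0,0,1],[0,10,0,0,0,0,1],[0,4,0,0,0,0,1],[0,0,0,0,0,0,1],[0,0,0,0,0,0,1]]'
python3 to.py 513.2 119.4 50 173.1
```

```text
t: 21.53
tcp_pos: [509.7, 83.1, 49.8]
tool_rot: [0.003, 0.06, 0.998, -0.003]
contact_force: [1.1, -2.3, 1.4]
grip_width: 11.7
t 21.53 tcp [509.7  83.1  49.8] tool d [ 0.9 36.5 -0.5] turn [-0.006  0.006 -0.   ] F [ 1.1 -2.3  1.4] w 11.7 q [ 0.17  0.19 -0.42  0.95 -0.01  0.29]
t: 21.95
tcp_pos: [513.6, 115.1, 49.7]
tool_rot: [0.003, 0.058, 0.998, -0.003]
contact_force: [0.5, -1.6, 2.4]
grip_width: 11.4
t 21.95 tcp [513.6 115.1  49.7] tool d [ 0.9  4.2 -0.3] turn [-0.005  0.007  0.004] F [ 0.5 -1.6  2.4] w 11.4 q [ 0.22  0.21 -0.4   0.96 -0.01  0.34]
```

```bash

python3 -m creep '[[0,5,0,0,0,0,1],[0,0,0,0,0,0,1],[0,0,0,0,0,0,1],[0,0,0,0,0,0,1],[0,0,0,0,0,0,1]]'
python3 to.py 513.2 119.4 50 173.1
python3 - <<'E'
from h import *
snap('side','s9')
crop('s9','c17',205,190,305,290,6)
E
```

```text
t: 22.37
tcp_pos: [514.2, 120.0, 49.8]
tool_rot: [0.003, 0.059, 0.998, -0.002]
contact_force: [0.8, 0.4, 1.3]
grip_width: 11.7
t 22.37 tcp [514.2 120.   49.8] tool d [ 0.9 -0.7 -0.2] turn [-0.003  0.007  0.002] F [0.8 0.4 1.3] w 11.7 q [ 0.23  0.21 -0.4   0.96 -0.01  0.35]
```

View pics/c17.png

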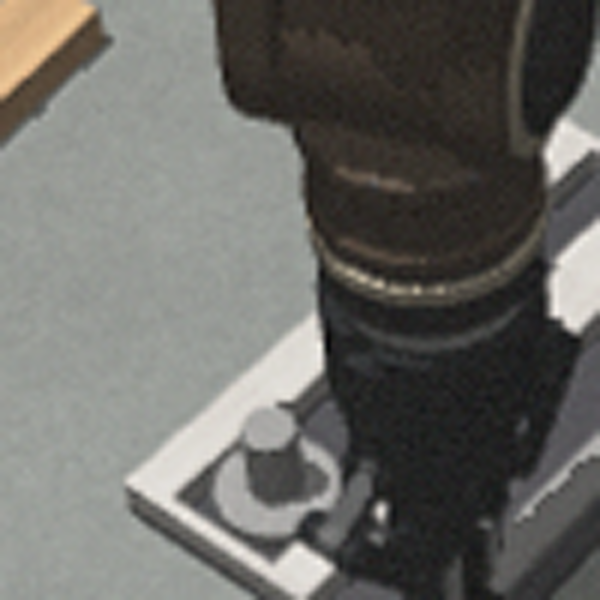

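The plug is still upright in step four at about (250,266), with the gripper beside it. The pointer is within 1 mm of target by TCP, so releasing and rising.

```bash

python3 -m creep '[[0,0,0,0,0,0,0.5],[0,0,0,0,0,0,0],[0,0,0,0,0,0,-0.5],[0,0,0,0,0,0,-1],[0,0,0,0,0,0,-1]]'
python3 -m creep '[[0,0,-5,0,0,0,-1],[0,0,-15,0,0,0,-1],[0,0,-25,0,0,0,-1],[0,0,-25,0,0,0,-1],[0,0,-25,0,0,0,-1]]'
python3 to.py 350 -100 190 173.1
```

```text
t: 22.83
tcp_pos: [512.6, 118.8, 48.5]
tool_rot: [0.002, 0.059, 0.998, -0.003]
contact_force: [-0.5, -0.9, 0.5]
grip_width: 68.9
t: 23.25
tcp_pos: [507.8, 118.2, 141.2]
tool_rot: [-0.005, 0.059, 0.998, -0.005]
contact_force: [1.2, 0.8, -0.3]
grip_width: 85.4
t 23.25 tcp [507.8 118.2 141.2] tool d [ 131.2 -235.9  -45.2] turn [-0.01  -0.009  0.002] F [ 1.2  0.8 -0.3] w 85.4 q [ 0.23  0.15 -0.26  1.17 -0.01  0.35]
```

```bash

python3 -m creep '[[20,-25,-15,0,0,0,-1],[20,-30,-15,0,0,0,-1],[20,-35,-5,0,0,0,-1],[20,-35,0,0,0,0,-1],[15,-35,0,0,0,0,-1]]'
python3 -m creep '[[10,-35,0,0,0,0,-1],[10,-35,0,0,0,0,-1],[10,-35,0,0,0,0,-1],[10,-30,0,0,0,0,-1],[0,-20,0,0,0,0,-1]]'
python3 -m creep '[[0,0,0,0,0,0,-1],[0,0,0,0,0,0,-1],[0,0,0,0,0,0,-1],[0,0,0,0,0,0,-1],[0,0,0,0,0,0,-1]]'
python3 - <<'E'
from h import *
snap('side','sa');_,d=snap('top','ta')
crop('sa','c18',205,190,345,295,5.7);crop('ta','c19',240,155,380,255,5.7)
a=cv2.imread('pics/ta.png');b=cv2.imread('pics/sa.png')
E
```

```text
t: 23.67
tcp_pos: [398.0, -28.4, 187.2]
tool_rot: [0.002, 0.054, 0.999, -0.004]
contact_force: [0.4, -1.4, 1.4]
grip_width: 85.5
t: 24.08
tcp_pos: [334.6, -184.8, 192.3]
tool_rot: [0.005, 0.053, 0.999, -0.005]
contact_force: [-0.1, 0.5, -0.7]
grip_width: 85.7
t: 24.5
tcp_pos: [333.5, -187.2, 193.8]
tool_rot: [0.006, 0.056, 0.998, -0.006]
contact_force: [-0.5, -0.6, -0.6]
grip_width: 85.4
```

View pics/c18.png

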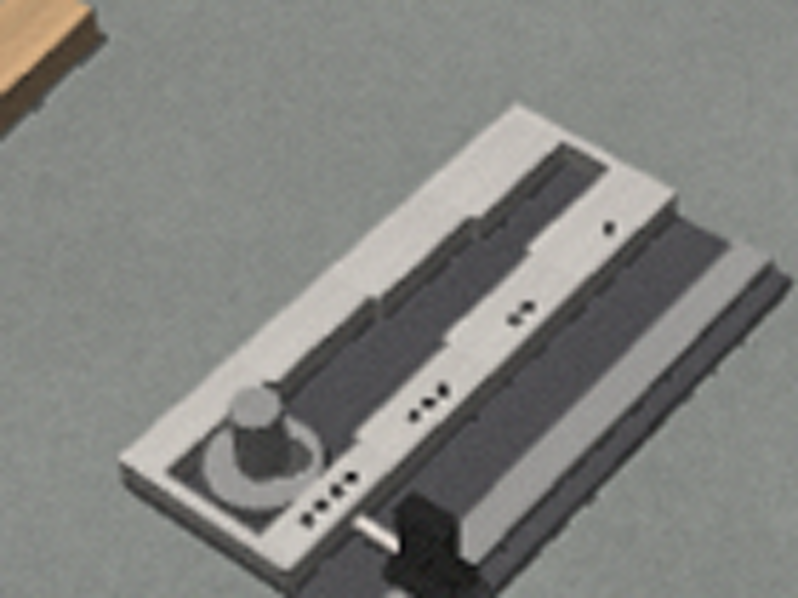

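View pics/c19.png

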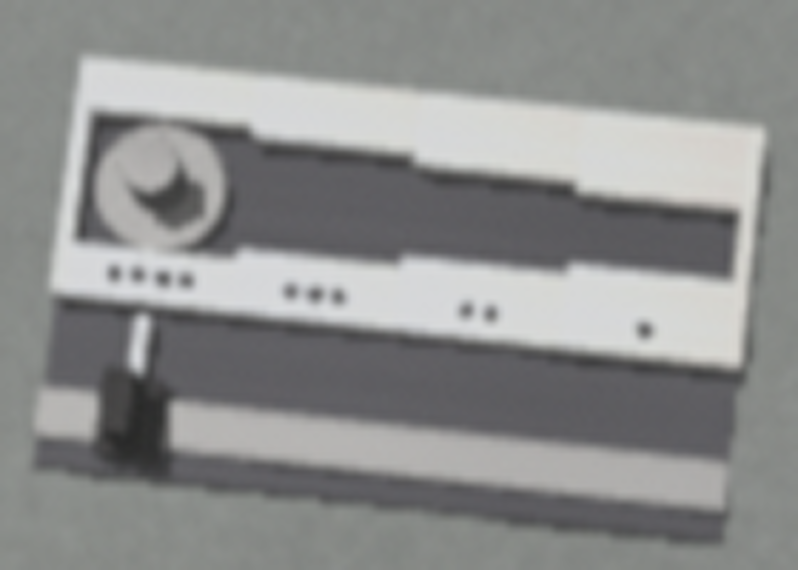

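View pics/ta.png

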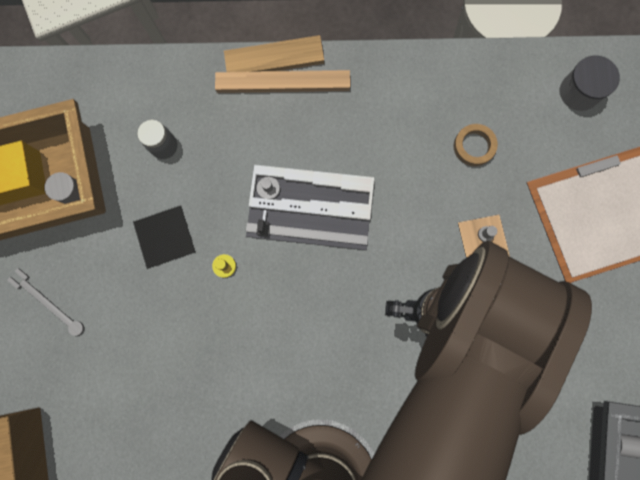

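```bash
python3 - <<'E'
from g import *
cs,sn=np.cos(GP[2]),np.sin(GP[2])
def gg(P): q=P[:2]-GP[:2];return np.r_[cs*q[0]+sn*q[1],-sn*q[0]+cs*q[1],P[2]].round(1)
for n,c,z in [('needle top',(143,316),26),('needle bot',(137,372),26),('4dots',(151,276),20),('fin before',(595,455),56)]: print(n,gg(wz('top',*f(c),z)))
crop('ta','c20',245,210,285,245,16)
d=np.load('pics/ta.npy')
D=lambda u,v:gg(w('top',u,v,d[v,u]))
for y in range(-10,25,3):
    print([float(D(u,188+y//1)[2]) for u in range(252,284,3)])
E
```

```text
needle top [-52.4  92.8  26. ]
needle bot [-73.7  92.2  26. ]
4dots [-35.8  92.8  20. ]
fin before [-90.6 -79.4  56. ]
[-2.6, 16.5, 7.6, 7.4, 19.7, 20.4, 16.0, 6.5, 5.2, 5.7, 13.5]
[17.6, 13.2, 8.1, 17.9, 51.9, 55.8, 50.4, 20.4, 19.3, 1.9, 5.3]
[20.5, 8.5, 14.6, 53.1, 53.4, 54.7, 52.6, 14.6, 14.8, 4.0, 7.0]
[21.6, 6.3, 18.3, 12.7, 50.4, 54.7, 47.2, 20.9, 17.1, 14.8, 4.8]
[21.5, 7.1, 15.4, 16.0, 31.7, 40.4, 26.6, 14.4, 14.7, 12.6, 8.5]
[18.7, 3.2, 17.6, 15.7, 18.2, 15.2, 18.4, 16.1, 17.2, 3.4, 5.2]
[23.4, 3.7, 1.9, 15.7, 13.5, 17.5, 11.7, 19.6, 9.9, 9.7, 9.2]
[20.6, 19.0, 20.5, 20.1, 20.4, 16.4, 17.0, 7.8, 9.0, 7.0, 23.3]
[18.9, 20.7, 22.5, 18.8, 17.3, 17.6, 16.8, 19.8, 18.1, 17.3, 18.6]
[18.9, 14.1, 23.1, 18.7, 22.1, 21.1, 19.6, 18.4, 18.7, 18.3, 18.1]
[7.6, 3.3, 10.0, 14.5, 21.0, 17.8, 17.4, 17.8, 20.0, 19.2, 16.1]
[2.6, 4.5, 3.2, 1.4, 20.3, 3.7, 2.4, 8.8, 6.9, 4.1, 7.3]
```

View pics/c20.png

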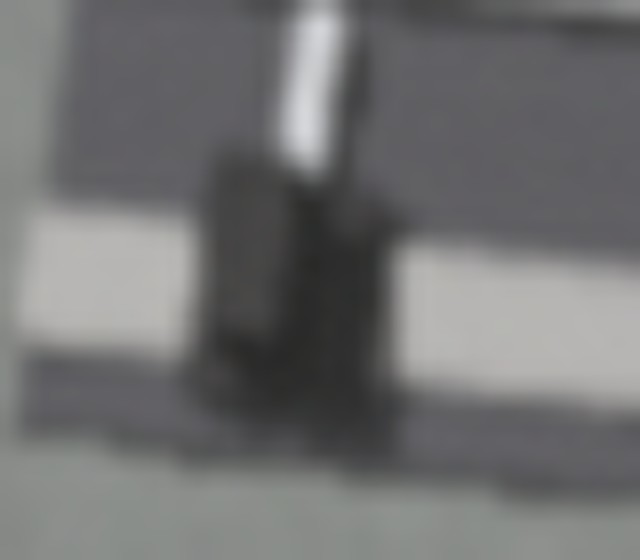

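The needle reads gauge y 92–93 mm, in line with the four dots (92.8). Depth puts the stem top at z of about 54 and the foot top at about 17, so the plug is fully home. Jar, tape roll, yellow plug and the visible spare are where they were. Handing in.

```bash
python3 -c "
from cell import *
print(job_done())"
```

```text
the job is handed in; nothing more can be done
None
```

The steel plug from the mat fits step four, so its foot is the 49 mm size. I left it standing there and set the pointer opposite the middle of that step. I handed the job in at about 24.6 s of the 64 s allowed.

**Gauging:** I tried the plug in steps one, two and three in order. Each time it stopped on the top face, with the underside at about z 20 mm and 17–22 N of push-back. In step four it went down without resistance and met the floor at TCP height 46.9 mm, which puts the underside at about z 6 mm. I then let go of it there.

**Pointer:** I pinched the fin, slid it along the rail and let go.

**Last checks:**
- **Plug:** it stands upright in step four. The noisy depth readings put the foot top at about 17 mm and the stem top at about 54 mm, which fits a fully home plug.
- **Pointer:** the needle reads gauge y of about 92.5 mm against a target of 93 mm.
- **Other objects:** the jar, tape roll, yellow look-alike and one spare are unmoved in the last top picture. The arm hid the other spare and the blue look-alike in that picture, though I never went near them.

**Disagreements:** the two cameras differed by about 3 mm in world x, so I worked from positions relative to the gauge, which agreed to about 1 mm. The step two and step three tries were about 2–3 mm off the step middles along the channel, still well within each step.

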